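# Set the length stop of a craft marking jig and bring the wood block up to it

### The job

Set up the marking jig for the next wood block: with closed fingertips, push the sliding stop along its rail until its spring pin clicks into the notch of the click block, without running past it. Then push the wood block along its channel from its other end until it rests against the stop, leaving the stop clicked in. Only push: do not lift or carry the block, and leave the other things on the table and on the jig where they are.

Things in the scene. Friction and masses are not known exactly. Their poses are not given: they have to be found in the camera images.
- jig: Fixed marking jig on the table: grey laminate board 190 x 500 x 14 mm. Origin on the table surface; its y axis runs along the rail, x across it, z up (board x from -100 to +90 mm, y from -250 to +250). An aluminium rail 40 mm wide (x from 19 to 59 mm, y from -240 to +240) has its top at z = 28 mm. In front of it (lower x) a channel 36.5 mm wide, floor at z = 14 mm, runs along y between the rail and a wooden lip (x from -25.5 to -17.5 mm, top at z = 22 mm).
- stop (a joint): Sliding stop's travel along the rail in m: 0 when it stands farthest to the jig's +y, growing as it is pushed towards the jig's -y; ends at 0.19. Its pin is at jig y = 0.18 - value. It needs about 1.5 N to slide, about 6 N up the ramp of the click block, then the force drops as the pin falls in. About 12 N would push it back out, about 20 N push it on past the notch.
- stop_push (a point): Centre of the sliding stop's +y side, the face to push. The stop is a grey plastic block 40 mm long (jig y), 76 mm wide (jig x from -16 to +60 mm), its top at z = 68 mm above the table, with a small steel pin head standing 12 mm above that. This point is at jig x = 22 mm, z = 52 mm, 20 mm to the +y side of the pin; over the rail the face reaches from z = 36 to 68 mm. Axes as the jig.
- stop_face (a point): Centre of the part of the stop's -y side that hangs in the channel, where the block must come to rest: 20 mm to the -y side of the pin, jig x = 1 mm, z = 31 mm (face from z = 17 to 68 mm). Axes as the jig.
- stop_pin (a point): Point on the rail's top under the axis of the stop's sprung pin (half-way along the stop; jig x = 48 mm, z = 28 mm). Axes as the jig.
- pin (a joint): Lift of the sprung pin in m: 0 when down (between clicks or in the notch), about 0.004 on top of the near hump of the click block.
- notch (a point): Centre of the notch in the click block, on the rail's top (jig x = 48 mm, z = 28 mm): the stop is clicked in when its pin stands here. The click block is a dark steel clip on the rail with a 36 mm long part and a small black screw behind the rail (to +x), two low steel humps on the rail, ramp on the +y side, the humps about 7 mm either side of the notch and at most 7 mm above the rail. Axes as the jig.
- block_mid (a point): Centre of the loose pine block lying in the channel on the -y side of the stop: 110 mm long (y), 34 mm wide (x), 34 mm high, from z = 14 to 48 mm, so 20 mm stand above the rail; about 60 g, about 1 mm of play to either side. Axes: y along its length, towards the stop.
- block_lead (a point): Centre of the block's end face towards the stop (+y).
- block_tail (a point): Centre of the block's other end face (-y), the one to push, at z = 31 mm.
- offcut: Bystander: loose wooden offcut 26 x 34 x 22 mm on the front strip of the jig's board; origin under its centre.
- figure: Bystander: small blue clay animal, 26 x 54 x 40 mm, on the front strip of the jig's board; origin under its centre.
- gluegun: Bystander: black glue gun lying on its side left of the jig, about 250 x 130 x 34 mm; origin under its barrel.
- tray: Bystander: white paper tray 150 x 210 x 18 mm with small clay animals, right of the jig; origin under its centre.
- tub: Bystander: white lidded tub, 100 mm across, 100 mm high, beyond the jig to the right; origin under its centre.
- beaker: Bystander: white cup, 70 mm across, 85 mm high, beyond the jig to the left; origin under its centre.

How it is judged:
On the way, in this order (a step that is already met when the one before it is completed fails the run):
1. the stop is clicked into the notch (y of stop_pin in the frame of notch between -0.003 and 0.003 m and value of joint pin below 0.0015 m), for 0.2 s.
2. the block rests against the clicked-in stop (y of block_lead in the frame of stop_face above -0.002 m and y of stop_pin in the frame of notch below 0.003 m), for 0.2 s.
At the end, for the whole second after the job is handed in: The stop's pin stands within 3 mm of the notch centre and is down (lift under 1.5 mm); the block lies flat in its channel, at rest, its leading end within 2 mm of the stop's face (all of step 2 and y of stop_pin in the frame of notch above -0.003 m and value of joint pin below 0.0015 m and y of block_lead in the frame of stop_face below 0.002 m and z of block_mid in the frame of jig between 0.028 and 0.034 m and x of block_mid in the frame of jig between -0.003 and 0.004 m and linear speed of block below 0.01 m/s); the robot touches nothing.
It fails at once if the stop is pushed past the notch (y of stop_pin in the frame of notch below -0.006 m).
It fails at once if the block is lifted or tipped (z of block_mid in the frame of jig above 0.038 m or angle between block_mid's own z axis and vertical above 0.2 rad).
It fails at once if a bystander is displaced by more than 25 mm (distance of any of offcut, figure, gluegun, tray, tub, beaker from where it was at the start of the episode above 0.025 m).
It also fails if it takes over 48 s, if anything falls off the work surface, if the arm or the gripper's body presses on something with over 40 N, if the wrist force passes 120 N, or if a joint passes its speed limit or range.

### The arm

A 7-joint arm with a two-finger parallel gripper is mounted at the origin on the work surface. World frame = base frame: x ahead of the robot, y to its left, z up, the work surface at z = 0. Lengths are in m, angles in rad, forces in N, time in s.
With the tool pointing down it reaches from about 0.425 to 0.925 m from the base axis. Payload 6.8 kg.
Tool frame: the origin (TCP) lies between the finger pads; the fingertips stand 14 mm ahead of it and the grasp point (between the pads) lies 5 mm behind it; z points along the fingers, y is the line along which they close (so a half turn about z gives the same grasp; the last joint's range is limited). The gripper opens to 85 mm and grips with 20 to 120 N. Pads are 22 mm wide; open, the fingers measure 114 mm over their backs; the gripper's body (76 mm by 85 mm) begins 54 mm behind the grasp point. The pads swing forward as they close: fully open they stand 13 mm farther back than shut.
Start: joints at [-1.427, 0.477, 0.022, 1.555, -0.011, 1.109, -0.083], TCP at [0.168, 0.654, 0.245] pointing down, gripper open.
Joint ranges: [-2.96, 2.96], [-0.34, 2.1], [-1.41, 1.46], [0.24, 2.44], [-1.37, 4.51], [0.17, 1.92], [-2.96, 2.96]. Speed limits (rad/s): [2.39, 2.39, 3.14, 3.14, 3.14, 3.14, 3.14].

### API

Orientations are given as a rotation vector (axis times angle).
In Python, from bench import r, eyes, ticket gives the robot as it stands. The module is installed in compiled form; this text tells all that it offers.
- The arm moves only by the tool arm_command, never from a script. Its argument "plan" is text: rows parted by semicolons, each of 4 numbers parted by spaces: the shift along the tool's x, y, z in m, then the turn about the tool's z in degrees. In form: tx ty tz yaw; .... A call has 1 to 20 rows; each row shifts and turns the commanded pose from where the row before left it, along the tool's axes as they then stand; what a row does not reach is not made up. A row lasts 1/8 s, in which the tool goes at most 62.5 mm and 10.7 degrees, less where a joint would pass 70% of its speed; a pose out of reach is approached as far as the arm can. A call is refused whole if a number of a shift passes 0.0625 or a number of a turn 10.7, either way. A call with a gripper value outside its range is refused whole. "hand" is the closure, from -1 (fully open) to 1 (shut), set as the call begins (left out, the last holds). The fingers move at their own pace and stop on an object; "grip_force" is the grip in N (left out, the last holds). Time passes only in rows, so rows that do not move let the fingers close. It gives the time, the measured TCP pose, the force, the opening and the grip force at its end, in the units of the state.
- r.get_obs(): the state, without advancing time (a new reading comes with each control period).
- eyes.grab_frame(name): name is "side" or "top" or "wrist"; returns (picture, depth): 400x640x3 uint8, red, green, blue; 400x640 float32, m along the optical axis (not along the pixel's ray), 0 where there is no reading.
- eyes.calibration(name): a dict with "fov_y" (degrees; the focal length in pixels is half the picture's height over the tangent of half this angle, whatever the lens; pixels are square), "cx", "cy" (the principal point, pixels), "origin" and "attitude" of the camera in the world; the wrist camera has in their place "tool_from_camera" (4x4, takes a point from camera to tool coordinates, whose origin is the TCP and whose axes are the flange's). Camera axes: x right, y up, looking along -z (the intrinsics and any distortion apply to the point x, -y, -z); pixel columns grow to the right and rows downward; lengths in m; the calibration is good to about 2 mm. A picture is of the moment at which its call begins: read the wrist's pose just before it. calibration takes no time and is no camera call.
- ticket.hand_in(): hands the job in; it is judged then, once.
The state is a dict: "clock": time; "joints": joint angles; "qvel": joint speeds; "tau": joint torques, N m; "tcp_pos": TCP position; "orientation": TCP orientation; "contact_force": force on the tool from outside, world axes, zero at the start; "moment": the same for the moment, N m; "grip_width": finger opening in m; "gripper_force": force on a finger pad.
Only numpy, scipy, OpenCV 4.12 (cv2) and the standard library are available. Lean on these libraries where they do the work, as an engineer would, in place of code of your own. Each camera call takes 0.05 s, during which the arm holds its last target. There are 200 camera calls.

## Working session

There is one attempt and no reset: what is moved stays moved. The work goes in short steps, Python scripts to look and compute and a tool call to move; the robot and the scene stay as the last step left them, time stands still between calls to the robot, and variables do not carry over. Pictures are saved under pics/ and viewed, at most 13 in all, crops included, and the job is handed in when it is done.

Besides the shell and the picture viewer there is one more tool, called after ">>>" as name(argument=value, ...), one argument or row to a line, values as JSON. arm_command: Moves the arm, as the interface text tells. Its arguments: {"type":"object","properties":{"plan":{"type":"string"},"hand":{"type":"number"},"grip_force":{"type":"number"}},"required":["plan"]}

```bash
mkdir -p pics; cat > h.py <<'E'
import numpy as np, cv2
from scipy.spatial.transform import Rotation as R
from bench import r, eyes, ticket
def cam(n):
    c=eyes.calibration(n); f=200/np.tan(np.radians(c["fov_y"])/2); return c,f
E
python3 - <<'E'
from h import *
for n in("side","top","wrist"):
    print(eyes.calibration(n))
    if n!="wrist":
        p,d=eyes.grab_frame(n); np.savez(n,p=p,d=d); cv2.imwrite(f"pics/{n}0.png",p[...,::-1])
o=r.get_obs(); print(o)
E
```

```text
{'fov_y': 55.684855838399386, 'cx': 319.31807868689225, 'cy': 202.30820788954202, 'origin': array([-0.04245576, -0.62375212,  0.74666292]), 'attitude': array([ 0.84580954, -0.36762066, -0.70817775])}
{'fov_y': 55.59241196025814, 'cx': 321.34326664053015, 'cy': 203.32101032374175, 'origin': array([ 0.45016999, -0.00643837,  1.26060878]), 'attitude': array([ 0.10524763, -0.07032831, -1.57664576])}
{'fov_y': 67.65539095672753, 'cx': 320.0652385668764, 'cy': 198.8045319497157, 'tool_from_camera': array([[ 6.12055431e-04,  9.46151870e-01,  3.23722512e-01,
         8.44781259e-02],
       [ 9.99999810e-01, -5.55907020e-04, -2.65915545e-04,
         4.03214188e-04],
       [-7.16368733e-05,  3.23722614e-01, -9.46152030e-01,
        -1.28552421e-01],
       [ 0.00000000e+00,  0.00000000e+00,  0.00000000e+00,
         1.00000000e+00]])}
{'clock': 0.1, 'joints': array([-1.42710539,  0.47770546,  0.02232915,  1.55633976, -0.0115417 ,
        1.10930995, -0.08311267]), 'qvel': array([-0.00098043, -0.00153679,  0.0017882 , -0.00258853,  0.00015865,
       -0.00080414, -0.0004248 ]), 'tau': array([ 3.82597646e-03, -5.97761428e+01,  1.61330111e+00, -2.81955385e+01,
        1.27793927e-02,  4.99945381e-03, -2.26811704e-05]), 'tcp_pos': array([0.16803125, 0.65322505, 0.24443609]), 'orientation': array([-3.94450389e-01, -3.11659836e+00,  2.56079597e-03]), 'contact_force': array([-0.49291305, -0.38309848, -0.31920184]), 'moment': array([ 0.01391197,  0.02088256, -0.01201554]), 'gripper_force': 0.0, 'grip_width': 0.08534999151614313}
```

View pics/top0.png

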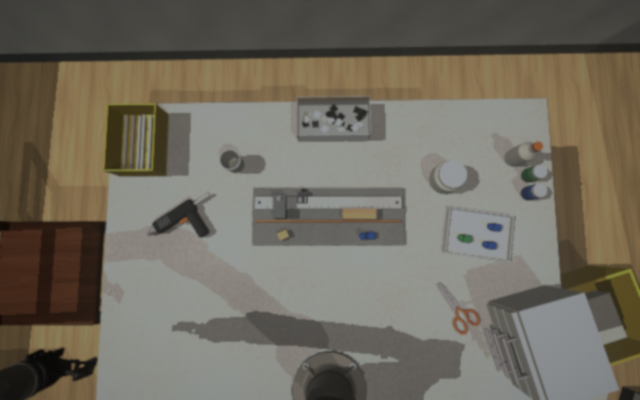

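View pics/side0.png

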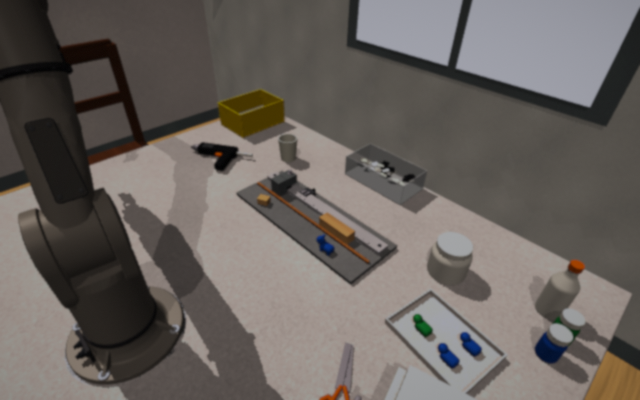

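The top view shows the jig at columns 252–406 and rows 187–246. The stop is at about (280,206), the click block at (304,195), the pine block at (360,213), the offcut at (284,236) and the figure at (369,236). Jig +y points image-left. Next I get a coarse pose.

```bash
cat >> h.py <<'E'
def pose(n,o=None):
    c,f=cam(n)
    if n=="wrist":
        T=np.eye(4);T[:3,:3]=R.from_rotvec(o["orientation"]).as_matrix();T[:3,3]=o["tcp_pos"];T=T@c["tool_from_camera"]
        return T[:3,:3],T[:3,3],c,f
    return R.from_rotvec(c["attitude"]).as_matrix(),c["origin"],c,f
def onplane(n,uv,z,o=None):
    A,t,c,f=pose(n,o); uv=np.atleast_2d(uv).astype(float)
    d=np.c_[(uv[:,0]-c["cx"])/f,-(uv[:,1]-c["cy"])/f,-np.ones(len(uv))]@A.T
    return t+d*((z-t[2])/d[:,2])[:,None]
def proj(n,P,o=None):
    A,t,c,f=pose(n,o); q=(np.atleast_2d(P)-t)@A
    return np.c_[c["cx"]+f*q[:,0]/-q[:,2],c["cy"]-f*q[:,1]/-q[:,2]]
E
python3 - <<'E'
from h import *
z=np.load("top.npz");p=z["p"];d=z["d"]
g=onplane("top",[[252,188],[406,188],[406,246],[252,246]],.014);print(g.round(3))
print("len",np.linalg.norm(g[0]-g[1]),np.linalg.norm(g[1]-g[2]))
c=cv2.cvtColor(p,cv2.COLOR_RGB2GRAY).astype(int)
print(c[240,240:262],c[240,396:416],c[180:255,330])
cv2.imwrite("pics/topcrop.png",cv2.resize(p[180:252,244:412,::-1],None,fx=4.7,fy=4.7,interpolation=cv2.INTER_CUBIC))
E
```

```text
[[ 0.644  0.252  0.014]
 [ 0.639 -0.259  0.014]
 [ 0.448 -0.253  0.014]
 [ 0.451  0.249  0.014]]
len 0.51129675990473 0.19056901314814315
[150 150 150 150 150 150 149 150 150 150 147 137 119 107 104 103 104 105
 105 103 103 104] [100 100 101 100 101 100 100  97  96 102 120 138 147 147 147 148 148 149
 148 148] [148 149 150 149 149 148 141 128 113 103 101 100 100  98  96  96 114 138
 148 149 150 150 150 149 149 149 146 139 122 104  99  99  99  98  98  98
  99  99  96  92  91  89  89  94  98  99  99  99 100 100 100  99 100  99
 100  99 100 100 100 100 100  99 100 102 108 123 141 149 150 150 150 150
 149 148 149]
```

View pics/topcrop.png

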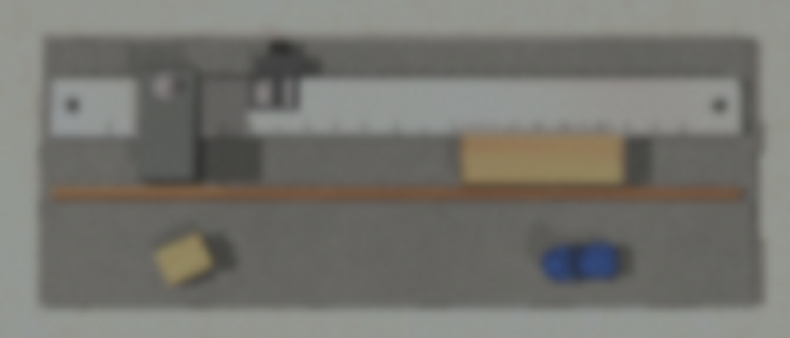

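The jig is nearly aligned with world y, with its origin at about (0.55, 0). I bring the wrist camera over it with the fingers closed.

>>> arm_command(
  plan="0 0 0 -7.2; 0 0 0 -7.2; -0.025 -0.037 0 0; -0.025 -0.037 0 0; -0.025 -0.037 0 0; -0.025 -0.037 0 0; -0.025 -0.037 0 0; -0.025 -0.037 0 0; -0.025 -0.037 0 0; -0.025 -0.037 0 0; -0.025 -0.037 0 0; -0.025 -0.037 0 0; -0.025 -0.037 0 0; -0.025 -0.037 0 0; -0.025 -0.037 0 0; -0.025 -0.037 0 0; 0 0 0 0; 0 0 0 0",
  hand=1,
  grip_force=40,
)

```text
clock: 2.35
tcp_pos: [0.5174, 0.136, 0.2449]
orientation: [-0.001, -3.141, -0.0]
contact_force: [-0.1, -0.3, -0.0]
grip_width: 0.0
gripper_force: 0.0
```

```bash
python3 - <<'E'
from h import *
import pickle
o=r.get_obs();p,d=eyes.grab_frame("wrist");pickle.dump((o,p,d),open("w1.pkl","wb"))
print(o["tcp_pos"],o["orientation"],o["clock"],o["grip_width"],o["contact_force"])
cv2.imwrite("pics/w1.png",p[...,::-1])
E
```

```text
[0.51744984 0.13597692 0.24493493] [-5.48042612e-04 -3.14069195e+00 -2.10992527e-04] 2.35 4.52394273446697e-05 [-0.08125096 -0.27839626 -0.04094461]
```

View pics/w1.png

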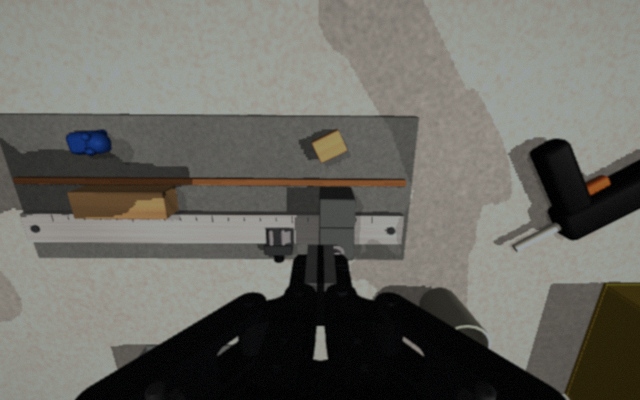

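The wrist view (image right is +y, down is +x) shows the stop at columns 320–355 and rows 187–245, with the click block at about (279,238). The pine block spans columns 70–176, and the lip is at row 182. The fingers hide the pin. Next I measure edges.

```bash
python3 - <<'E'
from h import *
import pickle
o,p,d=pickle.load(open("w1.pkl","rb"))
P=lambda uv,z:onplane("wrist",uv,z,o).round(4)
print("board edge tl,tr,br",P([[417,117],[403,259],[38,257]],.014)[:,:2].tolist())
print("rail corners",P([[404,216],[402,244],[22,214],[33,242]],.028)[:,:2].tolist())
print("lip row",P([[30,179],[300,181],[400,182]],.022)[:,:2].tolist())
print("stop top",P([[320,189],[353,189],[354,227],[320,227]],.068)[:,:2].tolist())
print("block top",P([[70,193],[165,193]],.048)[:,:2].tolist())
print("humps",P([[267,238],[279,238],[291,238]],.031)[:,:2].tolist())
print("depth",[float(d[v,u]) for v,u in((208,337),(235,337),(196,330))])
cv2.imwrite("pics/w1c.png",cv2.resize(p[175:270,240:420,::-1],None,fx=4.4,fy=4.4,interpolation=cv2.INTER_CUBIC))
E
```

```text
board edge tl,tr,br [[0.4552, 0.2496], [0.6428, 0.2502], [0.6398, -0.2477]]
rail corners [[0.5738, 0.2415], [0.6127, 0.2425], [0.5711, -0.2342], [0.6099, -0.2325]]
lip row [[0.5277, -0.2162], [0.5302, 0.1123], [0.5315, 0.2344]]
stop top [[0.5264, 0.1367], [0.5264, 0.172], [0.5708, 0.1747], [0.5708, 0.1367]]
block top [[0.5373, -0.1495], [0.5373, -0.0408]]
humps [[0.6027, 0.0694], [0.6027, 0.0846], [0.6027, 0.0999]]
depth [0.32672810554504395, 0.33588188886642456, 0.33261576294898987]
```

View pics/w1c.png

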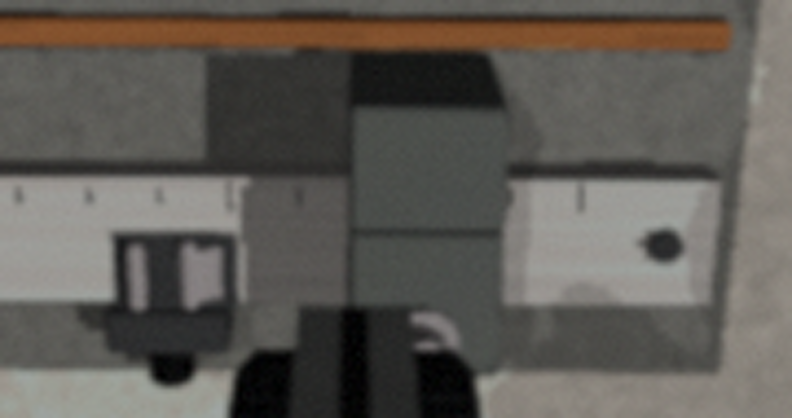

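Estimates in world coordinates:

| Item | Value |
|---|---|
| Jig origin | about (0.555, 0.003), yaw about 0.005 rad |
| Stop +y face | y ≈ 0.175 |
| Pin | y ≈ 0.155 |
| Notch | y ≈ 0.082 |
| Stop travel needed | about 73 mm |
| Block | y from -0.15 to -0.04 |

Next I go behind the stop.

>>> arm_command(
  plan="-0.03 0.04 0 0; -0.03 0.04 0 0; 0 0.002 0.04 0; 0 0 0.04 0; 0 0 0.04 0; 0 0 0.04 0; 0 0 0.017 0; 0 0 0.01 0; 0 0 0 0; 0 0 0 0",
)

```text
clock: 3.65
tcp_pos: [0.5788, 0.218, 0.0596]
orientation: [0.001, 3.14, 0.002]
contact_force: [-0.5, 0.0, 0.7]
grip_width: 0.0003
gripper_force: 0.0
```

```bash
python3 - <<'E'
from h import *
import pickle
o=r.get_obs();p,d=eyes.grab_frame("wrist");pickle.dump((o,p,d),open("w2.pkl","wb"))
print(o["tcp_pos"],o["contact_force"])
cv2.imwrite("pics/w2.png",p[...,::-1])
E
```

```text
[0.57884985 0.21797161 0.05964374] [-0.49052045  0.01040617  0.68793285]
```

View pics/w2.png

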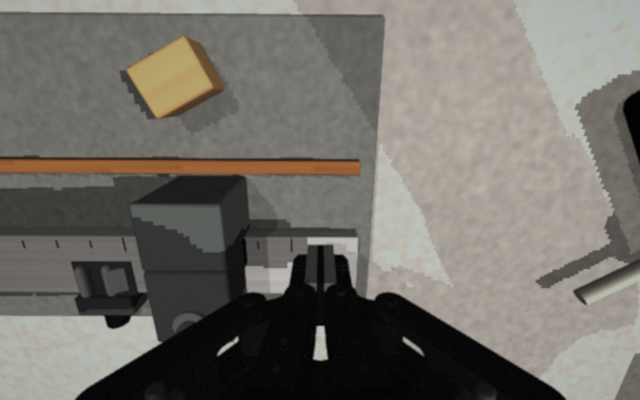

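The stop is clearly visible. Its top spans columns 133–242, the pin head is at (187,322), the humps are at (83,280) and (115,280) with the notch dark gap near column 97, and the fingertips are at (321,250), clear of everything.

```bash
python3 - <<'E'
from h import *
import pickle
o,p,d=pickle.load(open("w2.pkl","rb"))
P=lambda uv,z:onplane("wrist",uv,z,o).round(4)[:,:2].tolist()
print("pin",P([[187,322]],.080))
print("stop top corners near",P([[132,205],[243,205]],.068), "mid line",P([[145,271],[243,271]],.068))
print("rail end",P([[357,237]],.028),"board end",P([[383,20],[365,310]],.014))
for z in(.03,.035): print("humps",P([[76,278],[88,278],[103,278],[130,278]],z))
print("clip",P([[72,262],[135,262]],.03))
g=cv2.cvtColor(p,cv2.COLOR_RGB2GRAY)
print("r278",g[278,66:150].tolist());print("r212",g[212,125:140].tolist(),g[212,236:250].tolist())
cv2.imwrite("pics/w2c.png",cv2.resize(p[190:345,60:260,::-1],None,fx=3.8,fy=3.8,interpolation=cv2.INTER_CUBIC))
E
```

```text
pin [[0.5895, 0.1593]]
stop top corners near [[0.5384, 0.1381], [0.5384, 0.1856]] mid line [[0.571, 0.1375], [0.571, 0.1829]]
rail end [[0.5733, 0.2406]] board end [[0.4575, 0.2509], [0.6374, 0.2505]]
humps [[0.6002, 0.0684], [0.6002, 0.0758], [0.6002, 0.0851], [0.6002, 0.1017]]
humps [[0.5968, 0.0732], [0.5968, 0.0803], [0.5968, 0.0893], [0.5969, 0.1054]]
clip [[0.5889, 0.069], [0.589, 0.107]]
r278 [104, 105, 105, 107, 105, 104, 106, 104, 102, 91, 78, 80, 82, 81, 78, 75, 68, 62, 53, 46, 37, 31, 26, 23, 22, 22, 26, 29, 32, 30, 31, 30, 30, 29, 33, 35, 48, 70, 82, 84, 79, 78, 78, 77, 75, 76, 79, 78, 77, 77, 76, 78, 77, 78, 74, 74, 77, 77, 78, 67, 48, 35, 32, 32, 31, 32, 29, 29, 49, 85, 104, 110, 108, 109, 108, 109, 108, 97, 73, 52, 50, 53, 53, 50]
r212 [62, 63, 62, 59, 60, 65, 76, 90, 93, 93, 95, 92, 92, 93, 93] [45, 45, 44, 45, 44, 44, 45, 44, 43, 46, 39, 45, 59, 85]
```

View pics/w2c.png

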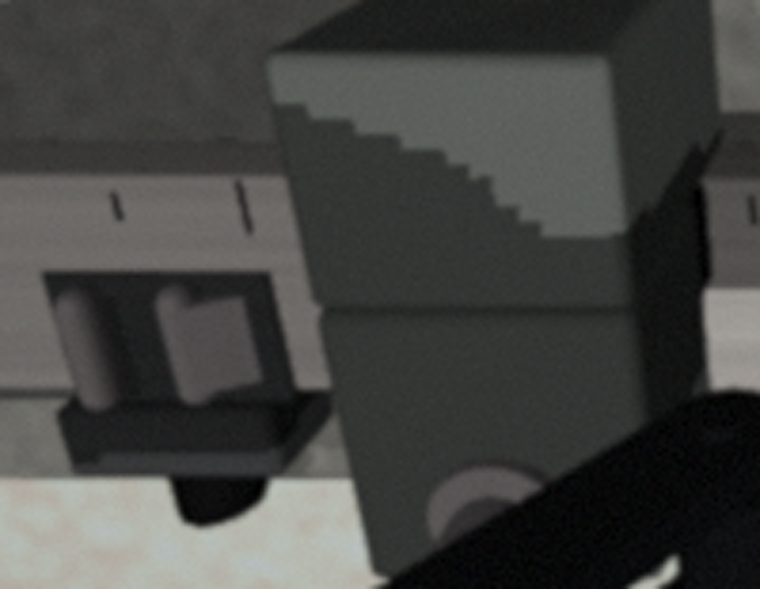

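>>> arm_command(
  plan="0 -0.006 0 0; 0 -0.006 0 0; 0 -0.006 0 0; 0 -0.004 0 0; 0 -0.004 0 0; 0 0 0 0",
)

```text
clock: 4.45
tcp_pos: [0.578, 0.1911, 0.0582]
orientation: [-0.002, -3.141, 0.0]
contact_force: [0.5, -0.5, 0.0]
grip_width: -0.0003
gripper_force: 0.0
```

>>> arm_command(
  plan="0 -0.002 0 0; 0 -0.002 0 0; 0 0 0 0",
)

```text
clock: 4.82
tcp_pos: [0.5779, 0.1876, 0.0583]
orientation: [-0.001, -3.142, -0.0]
contact_force: [-0.7, 0.6, -0.1]
grip_width: 0.0002
gripper_force: 0.1
```

>>> arm_command(
  plan="0 -0.002 0 0; 0 -0.002 0 0; 0 0 0 0",
)

```text
clock: 5.2
tcp_pos: [0.5779, 0.1833, 0.0583]
orientation: [-0.001, -3.141, 0.0]
contact_force: [0.0, 1.0, -0.6]
grip_width: 0.0001
gripper_force: 0.4
```

>>> arm_command(
  plan="0 -0.002 0 0; 0 -0.002 0 0; 0 0 0 0",
)

```text
clock: 5.58
tcp_pos: [0.5779, 0.1791, 0.0583]
orientation: [-0.001, -3.141, 0.001]
contact_force: [-0.7, 0.1, -0.5]
grip_width: 0.0001
gripper_force: 0.2
```

>>> arm_command(
  plan="0 -0.004 0 0; 0 -0.005 0 0; 0 -0.005 0 0; 0 -0.005 0 0; 0 -0.005 0 0; 0 -0.005 0 0; 0 -0.003 0 0; 0 -0.002 0 0; 0 0 0 0",
)

```text
clock: 6.7
tcp_pos: [0.5782, 0.1452, 0.0583]
orientation: [0.001, 3.141, -0.0]
contact_force: [0.8, 0.5, 0.7]
grip_width: -0.0002
gripper_force: 0.0
```

```bash
python3 - <<'E'
from h import *
import pickle
o=r.get_obs();p,d=eyes.grab_frame("wrist");pickle.dump((o,p,d),open("w3.pkl","wb"))
print(o["tcp_pos"],o["contact_force"])
cv2.imwrite("pics/w3.png",cv2.resize(p[180:350,120:360,::-1],None,fx=3.3,fy=3.3,interpolation=cv2.INTER_CUBIC))
E
```

```text
[0.57817733 0.14517606 0.05834447] [0.77014078 0.48676834 0.72457319]
```

View pics/w3.png

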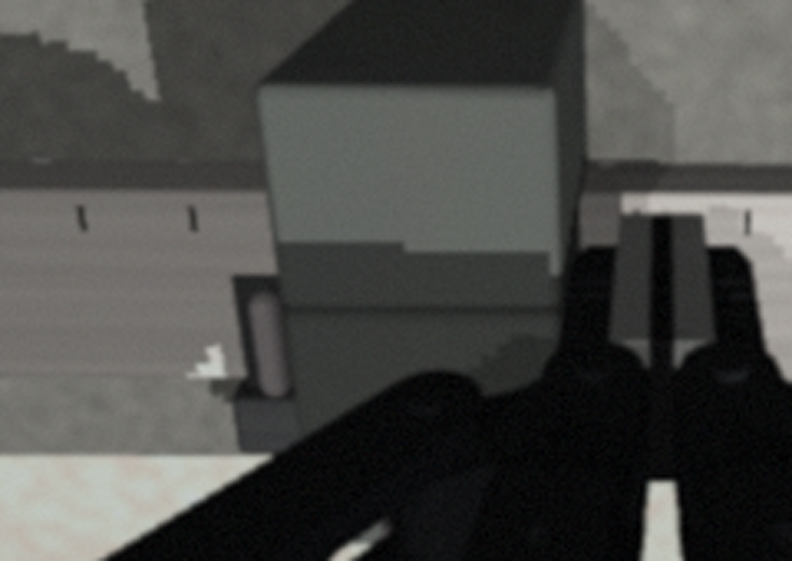

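The fingers are now pushing. The stop's top edges are at columns 199 and 287 (row 207), and the far hump is visible at (201,284).

```bash
python3 - <<'E'
from h import *
import pickle
o,p,d=pickle.load(open("w3.pkl","rb"))
P=lambda uv,z:onplane("wrist",uv,z,o).round(4)[:,:2].tolist()
print("stop",P([[198.8,206.6],[287.3,206.6]],.068),"hump",P([[201.2,284]],.033))
o,p,d=pickle.load(open("w2.pkl","rb"))
print("before",P([[131,204],[219.2,204]],.068),"humps",P([[79.7,274],[106,274]],.033))
E
```

```text
stop [[0.538, 0.0943], [0.538, 0.1319]] hump [[0.6009, 0.0741]]
before [[0.5379, 0.1378], [0.5379, 0.1755]] humps [[0.5954, 0.0743], [0.5954, 0.09]]
```

>>> arm_command(
  plan="0 -0.004 0 0; 0 -0.004 0 0; 0 -0.003 0 0; 0 -0.003 0 0; 0 -0.002 0 0; 0 -0.002 0 0; 0 0 0 0",
)

```text
clock: 7.62
tcp_pos: [0.5781, 0.1298, 0.0585]
orientation: [-0.002, 3.141, 0.004]
contact_force: [1.5, 6.2, -0.7]
grip_width: 0.0002
gripper_force: 3.3
```

>>> arm_command(
  plan="0 -0.001 0 0; 0 -0.001 0 0; 0 0 0 0",
)

```text
clock: 8.0
tcp_pos: [0.5781, 0.1291, 0.0585]
orientation: [-0.004, 3.141, 0.006]
contact_force: [1.0, 8.6, -1.0]
grip_width: -0.0001
gripper_force: 4.6
```

>>> arm_command(
  plan="0 -0.001 0 0; 0 -0.001 0 0; 0 0 0 0",
)

```text
clock: 8.38
tcp_pos: [0.5781, 0.1275, 0.0585]
orientation: [-0.004, 3.141, 0.006]
contact_force: [0.8, 10.0, -1.3]
grip_width: 0.0005
gripper_force: 5.0
```

>>> arm_command(
  plan="0 -0.001 0 0; 0 -0.001 0 0; 0 0 0 0",
)

```text
clock: 8.75
tcp_pos: [0.5781, 0.1251, 0.0585]
orientation: [-0.004, 3.141, 0.006]
contact_force: [1.6, 6.3, -0.7]
grip_width: 0.0003
gripper_force: 3.7
```

>>> arm_command(
  plan="0 -0.001 0 0; 0 0 0 0",
)

```text
clock: 9.0
tcp_pos: [0.5781, 0.1229, 0.0585]
orientation: [-0.002, 3.141, 0.004]
contact_force: [0.4, 6.2, -1.0]
grip_width: -0.0001
gripper_force: 3.2
```

>>> arm_command(
  plan="0 -0.001 0 0; 0 0 0 0",
)

```text
clock: 9.25
tcp_pos: [0.578, 0.1203, 0.0584]
orientation: [-0.001, 3.141, 0.001]
contact_force: [1.1, 3.0, 0.1]
grip_width: 0.0002
gripper_force: 1.4
```

>>> arm_command(
  plan="0 -0.001 0 0; 0 0 0 0",
)

```text
clock: 9.5
tcp_pos: [0.5776, 0.1172, 0.0581]
orientation: [-0.002, -3.141, 0.002]
contact_force: [0.6, 0.1, 0.2]
grip_width: -0.0001
gripper_force: 0.0
```

>>> arm_command(
  plan="0 0 0 0; 0 0 0 0",
)

```text
clock: 9.75
tcp_pos: [0.5777, 0.118, 0.0582]
orientation: [-0.002, -3.141, 0.001]
contact_force: [0.3, -0.4, 0.3]
grip_width: -0.0001
gripper_force: 0.0
```

The force dropped to zero, so the pin has probably clicked in. I retreat a little and check with the wrist camera.

>>> arm_command(
  plan="0 0.01 0 0; 0 0.02 0 0; 0 0.02 0 0; 0 0.02 0 0; 0 0 0 0; 0 0 0 0",
)

```text
clock: 10.5
tcp_pos: [0.5779, 0.188, 0.0582]
orientation: [-0.001, -3.141, 0.001]
contact_force: [-0.0, -0.6, -0.6]
grip_width: -0.0002
gripper_force: 0.0
```

```bash
python3 - <<'E'
from h import *
import pickle
o=r.get_obs();p,d=eyes.grab_frame("wrist");pickle.dump((o,p,d),open("w4.pkl","wb"))
print(o["tcp_pos"],o["contact_force"])
print(proj("wrist",[[.538,.082,.068],[.601,.0743,.033]],o))
cv2.imwrite("pics/w4.png",cv2.resize(p[180:350,0:240,::-1],None,fx=3.3,fy=3.3,interpolation=cv2.INTER_CUBIC))
E
```

```text
[0.57787899 0.18798938 0.05819333] [-0.04735977 -0.59852122 -0.63777306]
[[ 69.00684871 207.30161301]
 [130.79292849 284.69581394]]
```

View pics/w4.png

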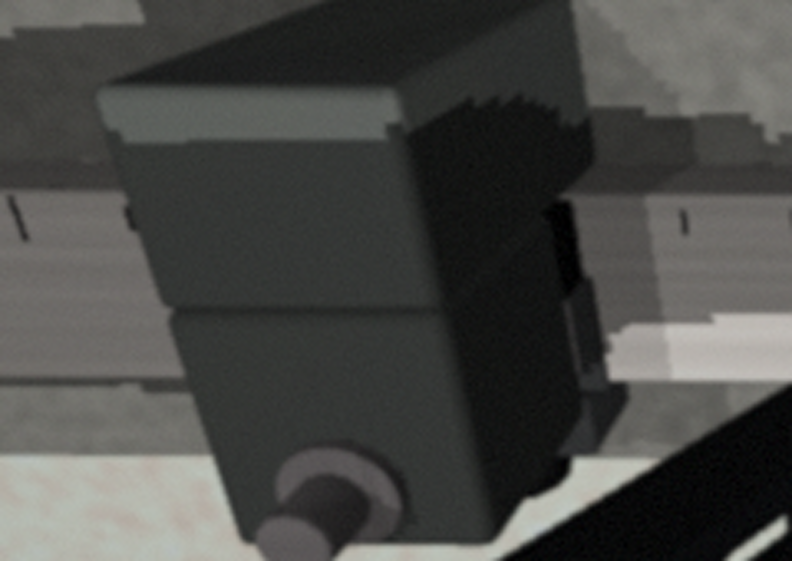

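The stop's top edges are at columns 30 and 118 (row 207), so its centre is at y ≈ 0.084. It sits about 2 mm ahead of where the finger stopped, so it dropped in by itself. I make one gentle push, well under 20 N, to confirm it is seated.

>>> arm_command(
  plan="0 -0.02 0 0; 0 -0.02 0 0; 0 -0.02 0 0; 0 -0.01 0 0; 0 0 0 0",
)

```text
clock: 11.18
tcp_pos: [0.578, 0.1173, 0.0584]
orientation: [-0.004, -3.142, 0.0]
contact_force: [0.1, 1.0, -0.2]
grip_width: -0.0002
gripper_force: 0.0
```

>>> arm_command(
  plan="0 -0.001 0 0; 0 -0.001 0 0; 0 0 0 0",
)

```text
clock: 11.55
tcp_pos: [0.5779, 0.117, 0.0583]
orientation: [0.0, -3.142, -0.0]
contact_force: [-0.5, 0.2, 0.1]
grip_width: 0.0003
gripper_force: 0.0
```

>>> arm_command(
  plan="0 -0.001 0 0; 0 0 0 0; 0 0 0 0",
)

```text
clock: 11.92
tcp_pos: [0.5779, 0.1155, 0.0583]
orientation: [-0.001, -3.142, -0.0]
contact_force: [1.3, -0.1, 0.3]
grip_width: 0.0001
gripper_force: 0.0
```

>>> arm_command(
  plan="0 -0.001 0 0; 0 0 0 0; 0 0 0 0",
)

```text
clock: 12.3
tcp_pos: [0.5779, 0.1147, 0.0583]
orientation: [0.001, 3.142, 0.0]
contact_force: [-0.2, -0.1, -0.3]
grip_width: -0.0001
gripper_force: 0.4
```

>>> arm_command(
  plan="0 -0.001 0 0; 0 0 0 0; 0 0 0 0",
)

```text
clock: 12.68
tcp_pos: [0.5779, 0.1143, 0.0583]
orientation: [-0.0, 3.142, 0.001]
contact_force: [-0.3, 3.7, -1.6]
grip_width: 0.0002
gripper_force: 2.1
```

>>> arm_command(
  plan="0 -0.001 0 0; 0 0 0 0; 0 0 0 0",
)

```text
clock: 13.05
tcp_pos: [0.5779, 0.114, 0.0583]
orientation: [-0.001, 3.141, 0.002]
contact_force: [-1.4, 5.0, -0.4]
grip_width: -0.0001
gripper_force: 3.1
```

It is seated: the force rises stiffly at y ≈ 0.082. Next I retreat, lift and go to the block's tail side.

>>> arm_command(
  plan="0 0.01 0 0; 0 0.01 0 0; 0 0 -0.045 0; 0 0 -0.045 0; 0.003 -0.042 0 0; 0.003 -0.042 0 0; 0.003 -0.042 0 0; 0.003 -0.042 0 0; 0.003 -0.042 0 0; 0.003 -0.042 0 0; 0.003 -0.042 0 0; 0.003 -0.042 0 0; 0 0 0 0; 0 0 0 0",
)

```text
clock: 14.8
tcp_pos: [0.5538, -0.2029, 0.1482]
orientation: [-0.001, -3.141, -0.001]
contact_force: [0.3, -0.4, 0.2]
grip_width: 0.0001
gripper_force: 0.0
```

```bash
python3 - <<'E'
from h import *
import pickle
o=r.get_obs();p,d=eyes.grab_frame("wrist");pickle.dump((o,p,d),open("w5.pkl","wb"))
print(o["tcp_pos"],o["contact_force"],o["clock"])
cv2.imwrite("pics/w5.png",p[...,::-1])
h=cv2.cvtColor(p,cv2.COLOR_RGB2HSV)
m=cv2.inRange(h,(10,70,60),(28,255,255));m=cv2.morphologyEx(m,cv2.MORPH_OPEN,np.ones((15,15)))
n,_,s,_=cv2.connectedComponentsWithStats(m);print(s[1:])
P=lambda uv,z:onplane("wrist",uv,z,o).round(4)[:,:2].tolist()
for b in s[1:]: print(P([[b[0],b[1]],[b[0]+b[2],b[1]+b[3]]],.048))
E
```

```text
[ 0.55378773 -0.20289961  0.14815095] [ 0.28787129 -0.39786203  0.19953874] 14.8
[[ 378  183  136   41 5296]]
[[0.5344, -0.1561], [0.5699, -0.0403]]
```

View pics/w5.png

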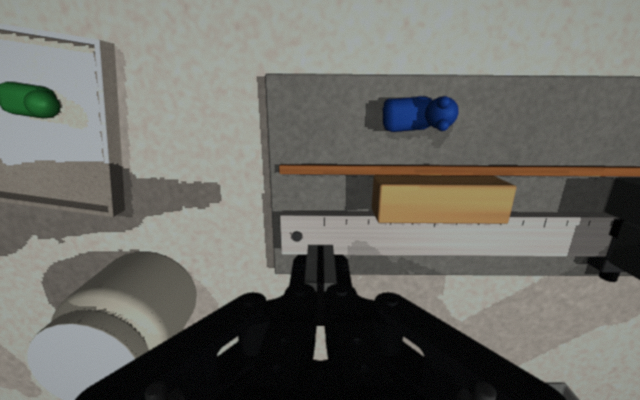

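The block top spans columns 378–514, so its tail is at y ≈ -0.151 and it is centred at x ≈ 0.5525. The tool is free to descend behind it.

>>> arm_command(
  plan="0.0005 0 0.04 0; 0 0 0.04 0; 0 0 0.016 0; 0 0 0.01 0; 0 0 0 0; 0 0.01 0 0; 0 0.01 0 0; 0 0.005 0 0; 0 0 0 0",
)

```text
clock: 15.98
tcp_pos: [0.5535, -0.1776, 0.0425]
orientation: [-0.001, 3.141, 0.0]
contact_force: [-0.2, -0.9, 0.3]
grip_width: -0.0002
gripper_force: 0.0
```

>>> arm_command(
  plan="0 0.003 0 0; 0 0.003 0 0; 0 0.004 0 0; 0 0.004 0 0; 0 0.004 0 0; 0 0.004 0 0; 0 0.004 0 0; 0 0 0 0",
)

```text
clock: 16.98
tcp_pos: [0.5533, -0.1519, 0.0423]
orientation: [0.0, -3.142, -0.0]
contact_force: [-0.3, -0.3, 0.7]
grip_width: -0.0001
gripper_force: 0.0
```

>>> arm_command(
  plan="0 0.005 0 0; 0 0.005 0 0; 0 0.005 0 0; 0 0.005 0 0; 0 0.005 0 0; 0 0.005 0 0; 0 0.005 0 0; 0 0.005 0 0; 0 0.005 0 0; 0 0.005 0 0; 0 0.005 0 0; 0 0.005 0 0; 0 0.005 0 0; 0 0.004 0 0; 0 0.003 0 0; 0 0.002 0 0; 0 0 0 0",
)

```text
clock: 19.1
tcp_pos: [0.5533, -0.0783, 0.0423]
orientation: [-0.0, -3.141, -0.0]
contact_force: [-0.5, -0.3, -0.5]
grip_width: -0.0001
gripper_force: 0.0
```

```bash
python3 - <<'E'
from h import *
import pickle
o=r.get_obs();p,d=eyes.grab_frame("wrist");pickle.dump((o,p,d),open("w6.pkl","wb"))
print(o["tcp_pos"],o["contact_force"],o["clock"])
cv2.imwrite("pics/w6.png",p[...,::-1])
E
```

```text
[ 0.55329265 -0.07825421  0.04225138] [-0.54741505 -0.33959316 -0.45949834] 19.1
```

View pics/w6.png

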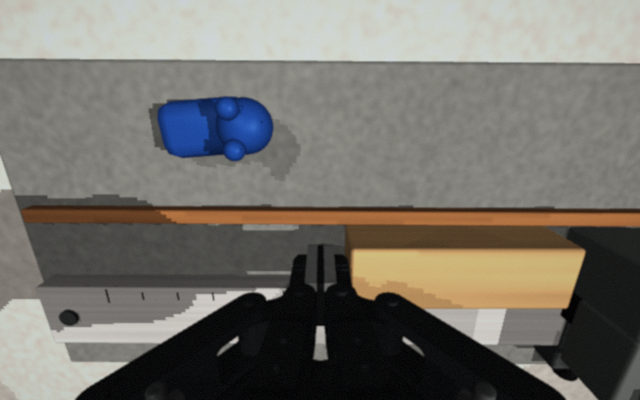

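The block's tail is at column 351 against the finger and its lead is at column 583, just short of the stop. I finish in small steps watching the force.

>>> arm_command(
  plan="0 0.003 0 0; 0 0.003 0 0; 0 0.002 0 0; 0 0.002 0 0; 0 0.002 0 0; 0 0 0 0",
)

```text
clock: 19.9
tcp_pos: [0.5533, -0.0662, 0.0423]
orientation: [-0.0, -3.142, -0.0]
contact_force: [0.7, 0.5, 0.1]
grip_width: -0.0002
gripper_force: 0.0
```

>>> arm_command(
  plan="0 0.001 0 0; 0 0.001 0 0; 0 0 0 0",
)

```text
clock: 20.27
tcp_pos: [0.5533, -0.0644, 0.0423]
orientation: [-0.001, -3.142, -0.0]
contact_force: [-0.6, 0.1, 0.2]
grip_width: -0.0003
gripper_force: 0.0
```

>>> arm_command(
  plan="0 0.001 0 0; 0 0.001 0 0; 0 0 0 0",
)

```text
clock: 20.65
tcp_pos: [0.5532, -0.0626, 0.0423]
orientation: [-0.001, -3.142, 0.0]
contact_force: [-0.2, -1.1, -0.4]
grip_width: -0.0
gripper_force: 0.5
```

>>> arm_command(
  plan="0 0.001 0 0; 0 0 0 0; 0 0 0 0",
)

```text
clock: 21.02
tcp_pos: [0.5532, -0.0618, 0.0423]
orientation: [-0.001, -3.141, 0.0]
contact_force: [-0.3, -1.8, 0.9]
grip_width: -0.0001
gripper_force: 1.3
```

>>> arm_command(
  plan="0 0.001 0 0; 0 0 0 0; 0 0 0 0",
)

```text
clock: 21.4
tcp_pos: [0.5532, -0.0613, 0.0423]
orientation: [-0.002, -3.141, 0.001]
contact_force: [-1.6, -4.9, 0.5]
grip_width: -0.0003
gripper_force: 2.6
```

The force rises stiffly at the expected place, so the block is against the stop. I retreat and check.

>>> arm_command(
  plan="0 -0.002 0 0; 0 -0.005 0 0; 0 -0.015 0 0; 0 -0.015 0 0; 0 0 -0.04 0; 0 0 -0.04 0; 0 0.03 -0.03 0; 0 0.04 0 0; 0 0.04 0 0; 0 0 0 0; 0 0 0 0",
)

```text
clock: 22.78
tcp_pos: [0.5533, 0.011, 0.1523]
orientation: [-0.003, -3.141, 0.001]
contact_force: [-0.2, -0.3, -0.7]
grip_width: 0.0003
gripper_force: 0.0
```

```bash
python3 - <<'E'
from h import *
o=r.get_obs();p,d=eyes.grab_frame("wrist")
print(o["tcp_pos"],o["clock"])
print(proj("wrist",[[.538,.062,.048],[.538,.062,.068],[.538,.102,.068],[.538,-.048,.048]],o))
cv2.imwrite("pics/w7.png",cv2.resize(p[150:300,240:560,::-1],None,fx=2.4,fy=2.4,interpolation=cv2.INTER_CUBIC))
E
```

```text
[0.55333454 0.01101493 0.15229246] 22.775
[[381.98116048 186.35535491]
 [387.20776026 193.93831105]
 [440.59106497 193.88906666]
 [246.69410727 186.48275825]]
```

View pics/w7.png

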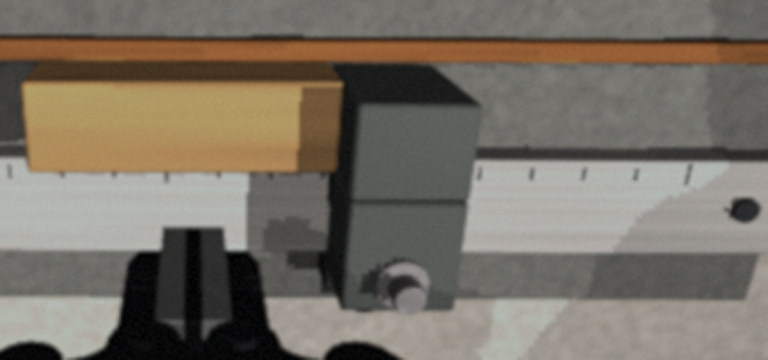

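The block's lead face is at column 382 and flush with the stop. The stop's centre is at column 414, exactly where y = 0.082 projects, and the robot is clear.

```bash
python3 -c "
from h import *
print(ticket.hand_in())"
```

```text
the job is handed in; nothing more can be done
None
```

I pushed the stop until its pin clicked into the notch, pushed the block flush against it, and handed the job in at about 23 s with the robot clear; `hand_in()` returned no verdict.

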